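# Flick the stock counter on to its red reorder tooth

## Task

The last jars of one sort have been taken, so set that stock counter, the one with the blue base, to reorder: with a fingertip, flick the teeth of its star wheel anticlockwise (seen from above) until the red tooth stands exactly at the yellow pointer, resting in its click, and do not run past it. Push the teeth gently and do not grip the wheel; leave the green counter's wheel and the jar, tin and carton as they are.

Things in the scene. Friction and masses are not known exactly. Their poses are not given: they have to be found in the camera images.
- counter_blue: Stock counter with a blue base, fixed to the table: the one to set. Origin on the table on the wheel's upright axis; +z up, +x towards its yellow pointer. Base: round plate 112 mm across, 10 mm high, with a 34 mm wide tongue under the pointer out to 102 mm from the axis; round pedestal 72 mm across up to 40 mm high. Outside the pedestal there is free space over the plate.
- blue_hub (a point): Centre of the blue counter's star wheel, on its axis, 54 mm above the table. Wheel: grey disc 92 mm across, 42 to 48 mm high; steel hub 24 mm across up to 70 mm; six radial teeth 60 degrees apart, one red, five white, each 12 mm wide, 42 to 66 mm high, reaching 62 mm from the axis. The teeth stand 18 mm proud of the disc's top; the gaps between them are clear. Chevrons on the disc point anticlockwise.
- blue_red (a point): Outer end of the red tooth of the blue counter's wheel, 62 mm from the axis, 54 mm above the table; it turns with the wheel.
- blue_pointer (a point): Tip of the blue counter's yellow pointer, 69 mm from the axis, 55 mm above the table. Behind it stands its post, 22 x 22 mm, 78 to 100 mm from the axis, up to 66 mm high.
- wheel_blue (a joint): Turn of the blue counter's wheel, rad, growing anticlockwise seen from above; 0: red tooth at the pointer. Spring clicks every 60 degrees (1.047 rad), always with a tooth at the pointer; pushing a tooth takes 3 to 6 N, and past half-way the wheel snaps into the next click. Starts 2 to 4 clicks before the pointer (-2.09, -3.14 or -4.19); must finish at 0, not a whole turn away.
- counter_green: A second counter of the same make and sizes with a green base, fixed to the table; same frame as the blue one. Its wheel must stay in its click.
- wheel_green (a joint): Turn of the green counter's wheel in rad, anticlockwise positive, 0 at the start (there its red tooth stands 120 degrees anticlockwise of the pointer).
- jar_mid (a point): Loose amber jar with a brass lid, 66 mm across, 95 mm high, standing; this point is at its centre, half-way up. A bystander.
- tin_mid (a point): Loose tin with a red band, 60 mm across, 85 mm high, standing; this point is at its centre, half-way up. A bystander.
- carton_mid (a point): Loose brown carton, 60 x 90 x 80 mm high; this point is at its centre, half-way up. A bystander.

How it is judged:
At the end, for the whole second after the job is handed in: The blue counter's wheel rests in its click with the red tooth at the pointer (within 0.15 rad, reached anticlockwise); the green wheel is in its starting click (within 0.15 rad) and jar, tin and carton are within 15 mm of where they stood (value of joint wheel_blue between -0.15 and 0.15 rad and velocity of joint wheel_blue between -0.1 and 0.1 rad/s and value of joint wheel_green between -0.15 and 0.15 rad and distance of each of jar_mid, tin_mid, carton_mid from where it was at the start of the episode below 0.015 m); the robot touches nothing.
It fails at once if the blue wheel was run past the pointer into the next click (value of joint wheel_blue above 0.6 rad).
It fails at once if the blue counter was gripped or pushed hard (over 25 N) (contact force between the fingers and counter_blue above 25 N).
It fails at once if the green counter's wheel was turned out of its click (value of joint wheel_green above 0.6 rad or value of joint wheel_green below -0.6 rad).
It fails at once if a bystander was lifted, carried or knocked (distance of any of jar_mid, tin_mid, carton_mid from where it was at the start of the episode above 0.02 m).
It also fails if it takes over 54 s, if anything falls off the work surface, if the arm or the gripper's body presses on something with over 40 N, if the wrist force passes 120 N, or if a joint passes its speed limit or range.

## Robot

A 7-joint arm with a two-finger parallel gripper is mounted at the origin on the work surface. World frame = base frame: x ahead of the robot, y to its left, z up, the work surface at z = 0. Lengths are in m, angles in rad, forces in N, time in s.
With the tool pointing down it reaches from about 0.425 to 0.925 m from the base axis. Payload 6.8 kg.
Tool frame: the origin (TCP) lies on the centre line of the jaws, within the pads' length; the fingertips stand 8 mm ahead of it and the grasp point (between the pads) lies 11 mm behind it (r.finger_overhang is the distance from the TCP to the fingertips, in m); x points along the fingers, z is the direction in which the jaws open and shut, and the axes are right-handed (so a half turn about x gives the same grasp; the last joint's range is limited). The gripper opens to 85 mm and grips with 20 to 120 N. Pads are 22 mm wide; open, the fingers measure 114 mm over their backs; the gripper's body (76 mm by 85 mm) begins 54 mm behind the grasp point. The pads swing forward as they close: fully open they stand 13 mm farther back than shut.
Start: joints at [-1.383, 0.477, 0.022, 1.555, -0.011, 1.109, -0.083], TCP at [0.197, 0.646, 0.213] pointing down, gripper open.
Joint ranges: [-2.96, 2.96], [-0.34, 2.1], [-1.41, 1.46], [0.24, 2.44], [-1.37, 4.51], [0.17, 1.92], [-2.96, 2.96]. Speed limits (rad/s): [2.39, 2.39, 3.14, 3.14, 3.14, 3.14, 3.14].

## Interface

Orientations are given as a rotation vector (axis times angle).
In Python, from bench import r gives the robot as it stands. The module is installed in compiled form; this text tells all that it offers.
- The arm moves only by the tool play_rows, never from a script. Its argument "plan" is a list of rows, each a list of 5 numbers: the opening, from -1 (shut) to 1 (fully open), then the shift along the world's x, y, z in m, then the turn about the world's z in rad. A call has 1 to 10 rows; each row is the pose to reach, as a shift and turn from the pose commanded when the call began; what a row does not reach only later rows make up. A row lasts 1/10 s, in which the tool goes at most 50 mm and 8.59 degrees, less where a joint would pass 70% of its speed; a pose out of reach is approached as far as the arm can. A call with a gripper value outside its range is refused whole. The fingers move at their own pace and stop on an object; "force" is the grip in N (left out, the last holds). Time passes only in rows, so rows that repeat a pose let the fingers close. It gives the time, the measured TCP pose, the force and the opening at its end, in the units of the state.
- r.get_obs(): the state, without advancing time (a new reading comes with each control period).
- r.grab_frame(name): name is "scene" or "top"; returns a dict with "pixels" (400x640x3 uint8, blue, green, red), "z_map" (400x640 float32, m along the optical axis (not along the pixel's ray), 0 where there is no reading), "vfov" (degrees; the focal length in pixels is half the picture's height over the tangent of half this angle, whatever the lens; pixels are square), "cx", "cy" (the principal point, pixels), "R" (3x3) and "t" (3): a world point X has camera coordinates R X + t. Camera axes: x right, y down, z forward; pixel columns grow to the right and rows downward; lengths in m; the calibration is good to about 2 mm. A picture is of the moment at which its call begins.
- r.hand_in(): hands the job in, once; it reports no verdict.
Trained networks look in a picture, given as the dict that the camera call returned (one of the last four; its "shot" number tells which), for a name from the list of things; names that differ only in an ending like _2 or _b are one class to them, and where a whole thing is asked for, a point or a joint stands for the part that bears it (a point fixed in the world has none). Each returns a list of dicts, best first, with "conf" (0 to 1); they miss things now and then, are a little off and sometimes report something else, mostly with a low value. They report only what shows in the picture. A call takes as long as a camera call.
- r.outline_of(picture, label): "mask" (400x640 bool, what is visible of it) and "bbox" ([left, top, right, bottom] as shares, 0 to 1, of the picture: columns of its width, rows of its height, round what is visible of it).
- r.pinpoint(picture, label): "position" ([column, row] as shares, 0 to 1, of the picture: columns of its width, rows of its height: a listed point, or the origin of a listed thing).
The state is a dict: "clock": time; "joints": joint angles; "qvel": joint speeds; "tau": joint torques, N m; "tcp_pos": TCP position; "orientation": TCP orientation; "contact_force": force on the tool from outside, world axes, zero at the start; "moment": the same for the moment, N m; "grip_width": finger opening in m.
Only numpy, scipy, OpenCV 4.12 (cv2) and the standard library are available. Lean on these libraries where they do the work, as an engineer would, in place of code of your own. Each camera call takes 0.05 s, during which the arm holds its last target.

## Working session

There is one attempt and no reset: what is moved stays moved. The work goes in short steps, Python scripts to look and compute and a tool call to move; the robot and the scene stay as the last step left them, time stands still between calls to the robot, and variables do not carry over. Pictures are saved under pics/ and viewed, and the job is handed in when it is done.

Besides the shell and the picture viewer there is one more tool, called after "Call:" as name(argument=value, ...), one argument or row to a line, values as JSON. play_rows: Moves the arm, as the interface text tells. Its arguments: {"type":"object","properties":{"plan":{"type":"array","items":{"type":"array","items":{"type":"number"}}},"force":{"type":"number"}},"required":["plan"]}

```bash
mkdir -p pics; cat > h.py <<'E'
import numpy as np, cv2
from bench import r
def f(p): return 200/np.tan(np.radians(p["vfov"])/2)
def world(p,u,v,z=None,h=None):
    d=np.array([(u-p["cx"])/f(p),(v-p["cy"])/f(p),1.0]); R=np.array(p["R"]);t=np.array(p["t"])
    C=-R.T@t; D=R.T@d
    if h is not None: return C+D*(h-C[2])/D[2]
    return C+D*z
def proj(p,X):
    c=np.array(p["R"])@np.array(X)+p["t"]; return c[0]/c[2]*f(p)+p["cx"],c[1]/c[2]*f(p)+p["cy"]
E
python3 - <<'E'
from h import *
for n in ("top","scene"):
    p=r.grab_frame(n); cv2.imwrite(f"pics/{n}0.png",p["pixels"])
    print(n,p["vfov"],p["cx"],p["cy"],"C",-np.array(p["R"]).T@p["t"])
    for l,h in (("counter_blue",0),("blue_hub",.054),("blue_red",.054),("blue_pointer",.055),("counter_green",0),("jar_mid",.0475),("tin_mid",.0425),("carton_mid",.04)):
        for q in r.pinpoint(p,l)[:2]:
            u,v=q["position"][0]*640,q["position"][1]*400
            print(l,round(q["conf"],2),round(u),round(v),world(p,u,v,h=h).round(4))
o=r.get_obs();print({k:np.round(v,3) for k,v in o.items()})
E
```

```text
top 53.12037419850794 327.99099115112256 200.54794815343766 C [0.5104525  0.01795293 1.07446006]
counter_blue 0.84 268 215 [0.5897 0.146  0.    ]
blue_hub 0.71 265 213 [0.589  0.1496 0.054 ]
blue_red 0.57 288 217 [0.5812 0.0909 0.054 ]
blue_pointer 0.92 259 187 [0.6568 0.1663 0.055 ]
counter_green 0.66 382 217 [ 0.5883 -0.1588  0.    ]
jar_mid 0.88 325 139 [ 0.7871 -0.001   0.0475]
tin_mid 0.84 485 230 [ 0.5561 -0.4228  0.0425]
carton_mid 0.87 175 225 [0.5559 0.3772 0.04  ]
scene 51.57227549544672 321.43751716826597 200.36870951578828 C [1.2336494  0.30277734 0.88323426]
counter_blue 0.95 380 225 [0.5913 0.151  0.    ]
blue_hub 0.68 378 214 [0.6013 0.1444 0.054 ]
blue_red 0.8 364 200 [0.5771 0.0941 0.054 ]
blue_pointer 0.78 381 234 [0.6569 0.1728 0.055 ]
counter_green 0.78 275 182 [ 0.5848 -0.1716 -0.    ]
jar_mid 0.29 376 225 [0.6306 0.1518 0.0475]
tin_mid 0.94 206 140 [ 0.5627 -0.4214  0.0425]
carton_mid 0.81 479 237 [0.5458 0.3883 0.04  ]
{'clock': np.float64(0.9), 'joints': array([-1.383,  0.477,  0.022,  1.555, -0.012,  1.109, -0.083]), 'qvel': array([-0.001,  0.001, -0.   , -0.001,  0.   ,  0.   , -0.002]), 'tau': array([ 0.0000e+00, -5.9633e+01,  1.6060e+00, -2.8155e+01,  1.2000e-02,
        2.0000e-03, -0.0000e+00]), 'tcp_pos': array([0.197, 0.646, 0.213]), 'orientation': array([-0.989,  1.335,  0.989]), 'contact_force': array([ 0.502,  0.347, -0.103]), 'moment': array([-0.039, -0.04 ,  0.022]), 'grip_width': np.float64(0.085)}
```

```bash
python3 - <<'E'
import cv2
a=cv2.imread("pics/top0.png");cv2.imwrite("pics/top0z.png",cv2.resize(a[110:290,140:440],None,fx=2.6,fy=2.6,interpolation=cv2.INTER_CUBIC))
E
```

```text
(no output)
```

View pics/top0z.png

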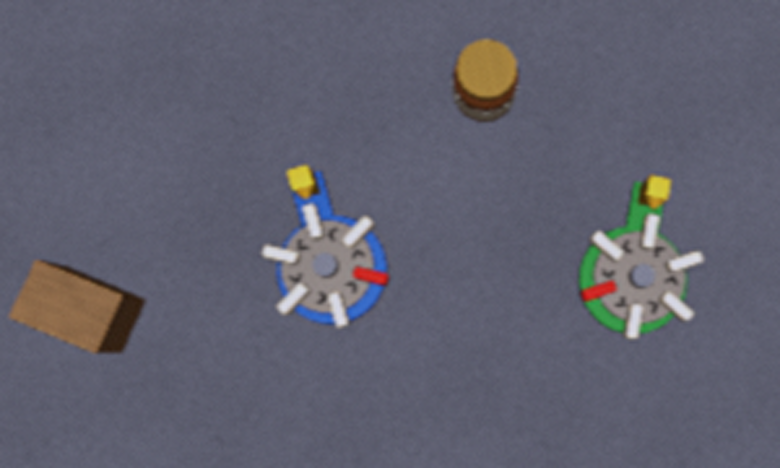

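View pics/scene0.png

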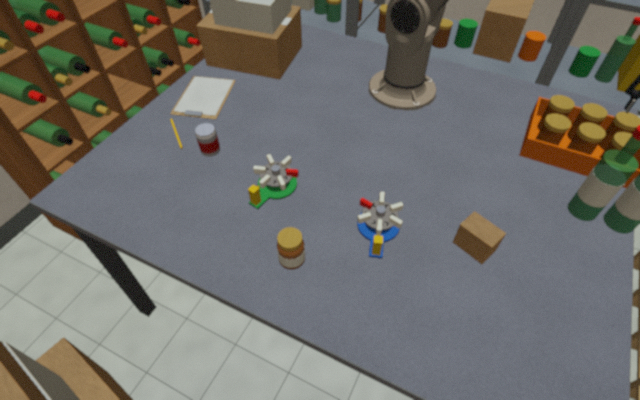

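```bash
python3 - <<'E'
from h import *
from scipy.spatial.transform import Rotation as Ro
p=r.grab_frame("top"); Z=p["z_map"]
v,u=np.mgrid[0:400,0:640]
F=f(p);d=np.stack([(u-p["cx"])/F,(v-p["cy"])/F,np.ones_like(Z)],-1)*Z[...,None]
W=(d-np.array(p["t"]))@np.array(p["R"])
ok=Z>0
near=ok&(np.hypot(W[...,0]-.589,W[...,1]-.149)<.066)
for lo,hi in((.067,.08),(.058,.067),(.03,.055)):
    m=near&(W[...,2]>lo)&(W[...,2]<hi); print(lo,m.sum(),W[m].mean(0).round(4))
m=ok&(np.hypot(W[...,0]-.589,W[...,1]-.149)<.11)&(np.hypot(W[...,0]-.589,W[...,1]-.149)>.07)&(W[...,2]>.05)
print("post",m.sum(),W[m].mean(0).round(4))
# tin/jar etc near?
img=cv2.resize(p["pixels"],None,fx=4,fy=4,interpolation=cv2.INTER_CUBIC)
hub=np.array([.589,.149]);yaw=np.arctan2(.017,.068)
def draw(hub,yaw,col):
    for k in range(6):
        a=yaw+k*np.pi/3
        for rr in (.03,.062):
            q=proj(p,[hub[0]+rr*np.cos(a),hub[1]+rr*np.sin(a),.066]);cv2.circle(img,(int(q[0]*4+2),int(q[1]*4+2)),2,col,-1)
    for a in np.linspace(0,6.28,60):
        q=proj(p,[hub[0]+.012*np.cos(a),hub[1]+.012*np.sin(a),.07]);cv2.circle(img,(int(q[0]*4+2),int(q[1]*4+2)),1,col,-1)
        q=proj(p,[hub[0]+.056*np.cos(a),hub[1]+.056*np.sin(a),.01]);cv2.circle(img,(int(q[0]*4+2),int(q[1]*4+2)),1,col,-1)
draw(hub,yaw,(255,0,255))
cv2.imwrite("pics/fit1.png",img[150*4:260*4,215*4:330*4])
print(Ro.from_rotvec(r.get_obs()["orientation"]).as_matrix().round(3))
E
```

```text
0.067 150 [0.5949 0.1502 0.0691]
0.058 320 [0.5917 0.1488 0.0646]
0.03 731 [0.5926 0.1494 0.0484]
post 100 [0.6748 0.175  0.0641]
[[ 0.    -0.957  0.292]
 [ 0.     0.292  0.957]
 [-1.     0.     0.   ]]
```

View pics/fit1.png

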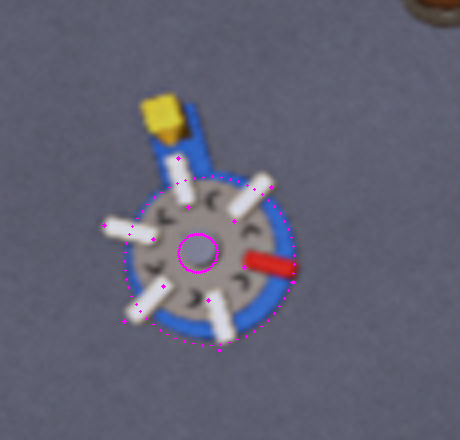

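```bash
cat > fit.py <<'E'
from h import *
def fit(p,name,hub,yaw):
    img=cv2.resize(p["pixels"],None,fx=6,fy=6,interpolation=cv2.INTER_CUBIC)
    def dot(X,s=2):
        q=proj(p,X);cv2.circle(img,(int(q[0]*6+3),int(q[1]*6+3)),s,(255,0,255),-1)
    for k in range(6):
        a=yaw+k*np.pi/3
        for rr in np.linspace(.03,.062,6): dot([hub[0]+rr*np.cos(a),hub[1]+rr*np.sin(a),.066])
    for a in np.linspace(0,6.28,90):
        dot([hub[0]+.012*np.cos(a),hub[1]+.012*np.sin(a),.07],1)
        dot([hub[0]+.056*np.cos(a),hub[1]+.056*np.sin(a),.01],1)
    dot([hub[0]+.069*np.cos(yaw),hub[1]+.069*np.sin(yaw),.055],3)
    c=proj(p,[*hub,.05]);x,y=int(c[0]*6),int(c[1]*6)
    cv2.imwrite(name,img[max(0,y-290):y+290,max(0,x-300):x+300])
E
python3 - <<'E'
from fit import *
p=r.grab_frame("top");fit(p,"pics/fit2.png",(.592,.149),np.radians(16.5))
E
```

```text
(no output)
```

View pics/fit2.png

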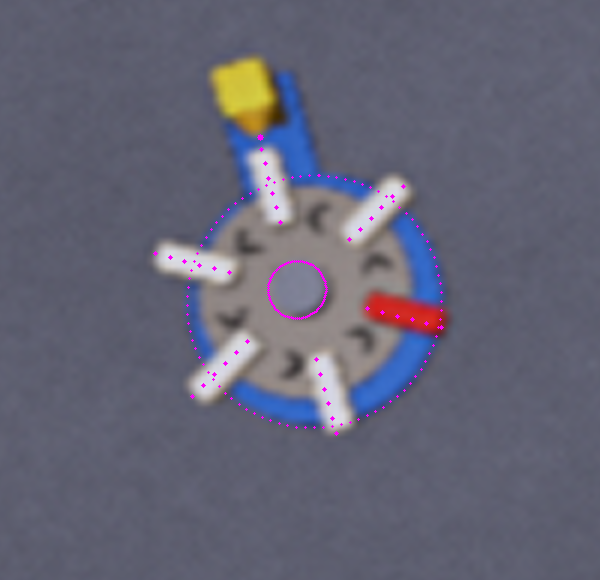

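Call:
play_rows(
  plan=[
    [-1,0.03,-0.04,0,-0.12],
    [-1,0.06,-0.08,0,-0.24],
    [-1,0.09,-0.12,0,-0.36],
    [-1,0.12,-0.16,0,-0.48],
    [-1,0.15,-0.2,0,-0.6],
    [-1,0.18,-0.24,0,-0.72],
    [-1,0.2,-0.275,0,-0.84],
    [-1,0.2,-0.3,0,-0.96],
    [-1,0.2,-0.3,0,-1.0],
    [-1,0.2,-0.3,0,-1.0],
  ],
)

```text
clock: 2.0
tcp_pos: [0.3971, 0.3451, 0.2135]
orientation: [-0.214, 1.56, 0.215]
contact_force: [-0.3, -0.1, -0.4]
grip_width: 0.0
```

Call:
play_rows(
  plan=[
    [-1,0.03,-0.04,0,-0.12],
    [-1,0.06,-0.08,0,-0.24],
    [-1,0.09,-0.12,-0.02,-0.36],
    [-1,0.12,-0.16,-0.04,-0.48],
    [-1,0.139,-0.184,-0.06,-0.518],
    [-1,0.139,-0.184,-0.08,-0.518],
    [-1,0.139,-0.184,-0.08,-0.518],
    [-1,0.139,-0.184,-0.08,-0.518],
  ],
)

```text
clock: 2.8
tcp_pos: [0.5355, 0.1631, 0.1333]
orientation: [0.189, 1.563, -0.189]
contact_force: [0.2, 0.7, 0.7]
grip_width: 0.0
```

```bash
python3 - <<'E'
from fit import *
from scipy.spatial.transform import Rotation as Ro
o=r.get_obs();print({k:np.round(o[k],4) for k in("clock","tcp_pos","joints","contact_force","grip_width")});print(Ro.from_rotvec(o["orientation"]).as_matrix().round(3))
p=r.grab_frame("top");fit(p,"pics/a1.png",(.592,.1485),np.radians(16))
p=r.grab_frame("scene");cv2.imwrite("pics/a1s.png",cv2.resize(p["pixels"][100:300,280:520],None,fx=3,fy=3))
E
```

```text
{'clock': np.float64(2.8), 'tcp_pos': array([0.5355, 0.1631, 0.1333]), 'joints': array([-0.7821,  0.4112,  0.4786,  1.9355, -0.2475,  0.8528, -0.4136]), 'contact_force': array([0.1523, 0.7471, 0.7281]), 'grip_width': np.float64(0.0)}
[[-0.001  0.238  0.971]
 [ 0.     0.971 -0.238]
 [-1.    -0.    -0.001]]
```

View pics/a1.png

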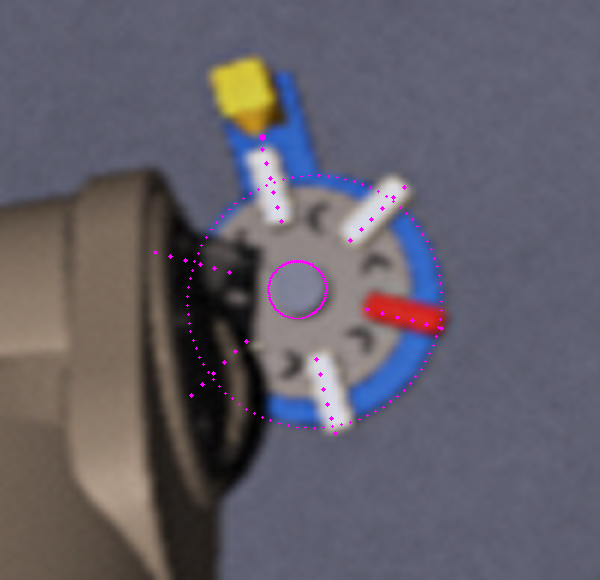

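View pics/a1s.png

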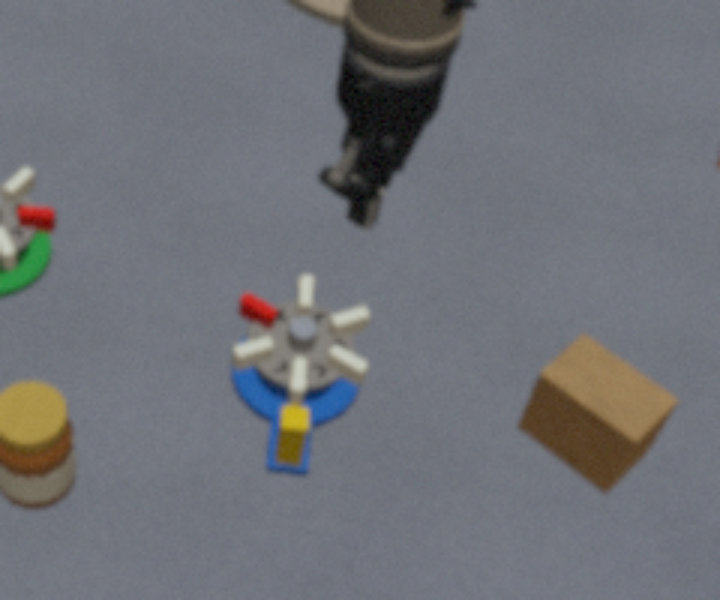

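Call:
play_rows(
  plan=[
    [-1,0,-0.0005,-0.015,0],
    [-1,0,-0.0005,-0.03,0],
    [-1,0,-0.0005,-0.04,0],
    [-1,0,-0.0005,-0.05,0],
    [-1,0,-0.0005,-0.057,0],
    [-1,0,-0.0005,-0.064,0],
    [-1,0,-0.0005,-0.068,0],
    [-1,0,-0.0005,-0.072,0],
    [-1,0,-0.0005,-0.072,0],
    [-1,0,-0.0005,-0.072,0],
  ],
)

```text
clock: 3.9
tcp_pos: [0.5359, 0.1612, 0.0613]
orientation: [0.191, 1.562, -0.191]
contact_force: [-0.0, 0.3, -0.5]
grip_width: -0.0001
```

```bash
python3 - <<'E'
from fit import *
o=r.get_obs();print({k:np.round(o[k],4) for k in("clock","tcp_pos","contact_force")})
p=r.grab_frame("scene");fit(p,"pics/a2s.png",(.592,.1485),np.radians(16))
h=np.array([.592,.1485])
for s in (0,60):
  a0=np.radians(166+s);b=h+.058*np.array([np.cos(a0),np.sin(a0)])
  for d in range(0,61,3):
    a=a0+np.radians(d);q=h+.058*np.array([np.cos(a),np.sin(a)])-b
    print(s,d,q.round(4),round(np.radians(d),3))
E
```

```text
{'clock': np.float64(3.9), 'tcp_pos': array([0.5359, 0.1612, 0.0613]), 'contact_force': array([-0.0405,  0.3079, -0.5378])}
0 0 [0. 0.] 0.0
0 3 [-0.0007 -0.003 ] 0.052
0 6 [-0.0012 -0.006 ] 0.105
0 9 [-0.0015 -0.009 ] 0.157
0 12 [-0.0017 -0.012 ] 0.209
0 15 [-0.0017 -0.015 ] 0.262
0 18 [-0.0016 -0.0181] 0.314
0 21 [-0.0013 -0.0211] 0.367
0 24 [-0.0008 -0.0241] 0.419
0 27 [-0.0002 -0.0271] 0.471
0 30 [ 0.0005 -0.03  ] 0.524
0 33 [ 0.0014 -0.0329] 0.576
0 36 [ 0.0025 -0.0358] 0.628
0 39 [ 0.0037 -0.0385] 0.681
0 42 [ 0.0051 -0.0413] 0.733
0 45 [ 0.0066 -0.0439] 0.785
0 48 [ 0.0082 -0.0465] 0.838
0 51 [ 0.01   -0.0489] 0.89
0 54 [ 0.0118 -0.0513] 0.942
0 57 [ 0.0139 -0.0536] 0.995
0 60 [ 0.016  -0.0558] 1.047
60 0 [0. 0.] 0.0
60 3 [ 0.0022 -0.0021] 0.052
60 6 [ 0.0046 -0.004 ] 0.105
60 9 [ 0.007  -0.0058] 0.157
60 12 [ 0.0096 -0.0075] 0.209
60 15 [ 0.0122 -0.009 ] 0.262
60 18 [ 0.0149 -0.0104] 0.314
60 21 [ 0.0176 -0.0117] 0.367
60 24 [ 0.0205 -0.0128] 0.419
60 27 [ 0.0233 -0.0137] 0.471
60 30 [ 0.0263 -0.0146] 0.524
60 33 [ 0.0292 -0.0152] 0.576
60 36 [ 0.0322 -0.0157] 0.628
60 39 [ 0.0352 -0.0161] 0.681
60 42 [ 0.0383 -0.0162] 0.733
60 45 [ 0.0413 -0.0163] 0.785
60 48 [ 0.0443 -0.0161] 0.838
60 51 [ 0.0474 -0.0158] 0.89
60 54 [ 0.0504 -0.0154] 0.942
60 57 [ 0.0533 -0.0148] 0.995
60 60 [ 0.0563 -0.014 ] 1.047
```

View pics/a2s.png

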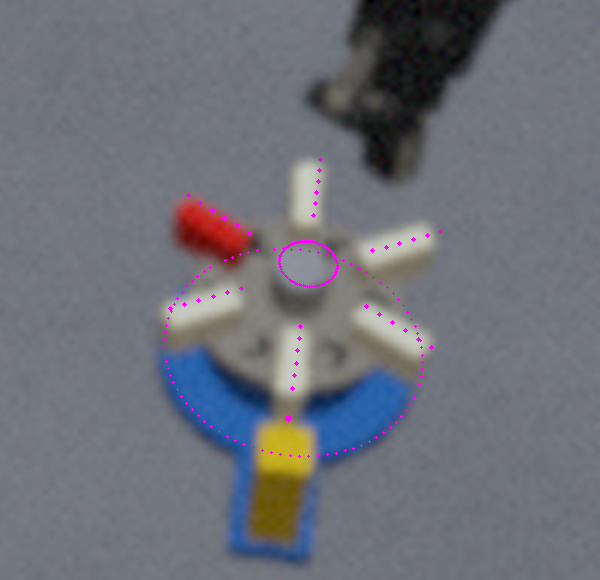

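Call:
play_rows(
  plan=[
    [-1,-0.0007,-0.003,0,0.052],
    [-1,-0.0012,-0.006,0,0.105],
    [-1,-0.0015,-0.009,0,0.157],
    [-1,-0.0017,-0.012,0,0.209],
    [-1,-0.0017,-0.015,0,0.262],
    [-1,-0.0016,-0.018,0,0.314],
  ],
)

```text
clock: 4.55
tcp_pos: [0.5344, 0.1431, 0.0616]
orientation: [-0.057, 1.569, 0.058]
contact_force: [-0.2, 0.1, 0.9]
grip_width: -0.0
```

```bash
python3 - <<'E'
from fit import *
o=r.get_obs();print({k:np.round(o[k],4) for k in("clock","tcp_pos","contact_force")})
p=r.grab_frame("scene");fit(p,"pics/a3s.png",(.593,.148),np.radians(16))
E
```

```text
{'clock': np.float64(4.55), 'tcp_pos': array([0.5344, 0.1431, 0.0616]), 'contact_force': array([-0.2336,  0.105 ,  0.9362])}
```

View pics/a3s.png

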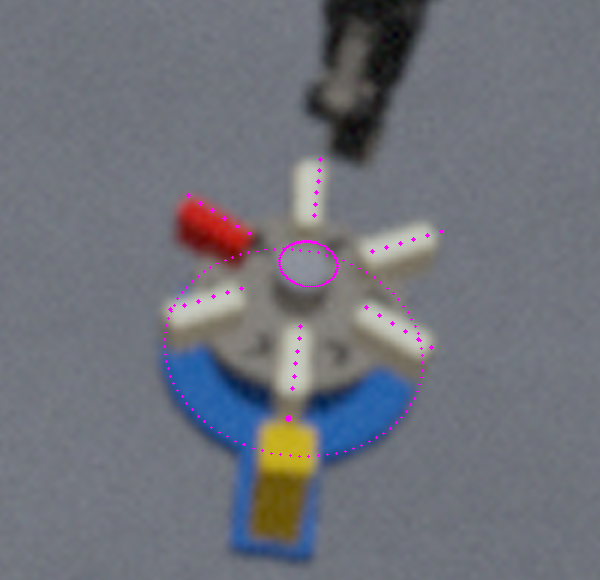

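```bash
python3 - <<'E'
from fit import *
from scipy.spatial.transform import Rotation as Ro
o=r.get_obs();M=Ro.from_rotvec(o["orientation"]).as_matrix();T=o["tcp_pos"]
p=r.grab_frame("scene")
img=cv2.resize(p["pixels"],None,fx=10,fy=10,interpolation=cv2.INTER_CUBIC)
def dot(X,c,s=4):
    q=proj(p,X);cv2.circle(img,(int(q[0]*10+5),int(q[1]*10+5)),s,c,-1)
dot(T,(0,0,255));
for y in(-.011,.011):
  for z in (-.0145,.0145): dot(T+M@[.008,y,z],(0,255,0))
q=proj(p,T);x,y=int(q[0]*10),int(q[1]*10)
cv2.imwrite("pics/a4.png",img[y-280:y+280,x-280:x+280])
E
```

```text
(no output)
```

View pics/a4.png

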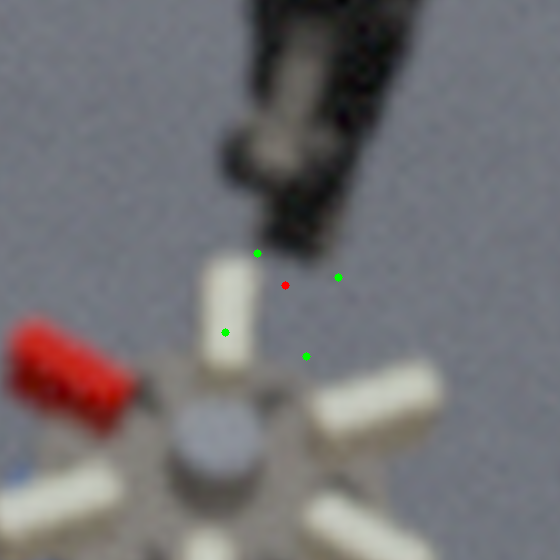

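```bash
python3 - <<'E'
from fit import *
o=r.get_obs();T=np.array(o["tcp_pos"]);print(T,r.finger_overhang)
for n in("scene","top"):
    p=r.grab_frame(n);Z=p["z_map"];v,u=np.mgrid[0:400,0:640];F=f(p)
    W=(np.stack([(u-p["cx"])/F,(v-p["cy"])/F,np.ones_like(Z)],-1)*Z[...,None]-np.array(p["t"]))@np.array(p["R"])
    m=(Z>0)&(np.linalg.norm(W[...,:2]-T[:2],axis=-1)<.05)&(W[...,2]>.02)
    g=p["pixels"].max(-1)
    a=W[m]; i=np.argsort(a[:,2])
    b=np.c_[u[m],v[m],a.round(3)*1,g[m]][i]
    if n=="scene":
        b=b[(b[:,3]>0)]
        for k in b[(b[:,5]<90)][:40]: print(k)
E
```

```text
[0.53448697 0.14271271 0.06163401] 0.008
[3.73e+02 2.04e+02 5.73e-01 1.19e-01 4.90e-02 8.60e+01]
[3.73e+02 2.05e+02 5.76e-01 1.21e-01 4.90e-02 7.90e+01]
[3.86e+02 2.05e+02 5.62e-01 1.51e-01 5.00e-02 8.60e+01]
[3.91e+02 1.91e+02 5.41e-01 1.52e-01 8.30e-02 8.90e+01]
[3.86e+02 1.90e+02 5.46e-01 1.40e-01 8.70e-02 7.20e+01]
[3.88e+02 1.91e+02 5.48e-01 1.46e-01 8.80e-02 8.20e+01]
[3.89e+02 1.91e+02 5.47e-01 1.48e-01 8.80e-02 7.00e+01]
[3.87e+02 1.90e+02 5.46e-01 1.43e-01 8.80e-02 5.20e+01]
[3.85e+02 1.88e+02 5.43e-01 1.36e-01 8.90e-02 7.70e+01]
[3.91e+02 1.90e+02 5.42e-01 1.52e-01 8.90e-02 7.40e+01]
[3.90e+02 1.91e+02 5.47e-01 1.51e-01 8.90e-02 6.70e+01]
[3.85e+02 1.90e+02 5.50e-01 1.39e-01 9.00e-02 8.20e+01]
[3.92e+02 1.89e+02 5.39e-01 1.53e-01 9.00e-02 8.50e+01]
[3.88e+02 1.90e+02 5.47e-01 1.46e-01 9.10e-02 4.40e+01]
[3.85e+02 1.87e+02 5.43e-01 1.35e-01 9.30e-02 8.00e+01]
[3.86e+02 1.89e+02 5.48e-01 1.40e-01 9.30e-02 4.20e+01]
[3.88e+02 1.89e+02 5.46e-01 1.45e-01 9.30e-02 3.20e+01]
[3.91e+02 1.89e+02 5.43e-01 1.52e-01 9.30e-02 6.30e+01]
[3.87e+02 1.89e+02 5.48e-01 1.43e-01 9.40e-02 3.20e
[... 480 characters left out ...]
 1.45e-01 9.90e-02 2.50e+01]
[3.86e+02 1.87e+02 5.48e-01 1.39e-01 9.90e-02 4.80e+01]
[3.86e+02 1.88e+02 5.51e-01 1.40e-01 9.90e-02 4.10e+01]
[3.91e+02 1.88e+02 5.45e-01 1.52e-01 1.00e-01 5.60e+01]
[3.89e+02 1.88e+02 5.48e-01 1.47e-01 1.00e-01 2.20e+01]
[3.85e+02 1.85e+02 5.44e-01 1.35e-01 1.01e-01 6.90e+01]
[3.93e+02 1.87e+02 5.42e-01 1.55e-01 1.02e-01 8.20e+01]
[3.87e+02 1.87e+02 5.49e-01 1.42e-01 1.02e-01 3.00e+01]
[3.90e+02 1.88e+02 5.49e-01 1.50e-01 1.02e-01 3.40e+01]
[3.88e+02 1.87e+02 5.49e-01 1.44e-01 1.03e-01 2.00e+01]
[3.86e+02 1.86e+02 5.49e-01 1.39e-01 1.05e-01 4.40e+01]
[3.89e+02 1.87e+02 5.50e-01 1.47e-01 1.06e-01 3.00e+01]
[3.94e+02 1.84e+02 5.35e-01 1.55e-01 1.06e-01 8.50e+01]
```

```bash
python3 - <<'E'
from fit import *
p=r.grab_frame("scene")
C=-np.array(p["R"]).T@p["t"]
for (u,v,x) in ((280+365/3,100+222/3,.54),(388,191,.545)):
    D=world(p,u,v,z=1)-C; print((C+D*(x-C[0])/D[0]).round(4))
q=proj(p,[.592,.1485,.05]);X0=int(q[0]*6)-300;Y0=int(q[1]*6)-290
D=world(p,(X0+390)/6,(Y0+180)/6,z=1)-C; print((C+D*(.54-C[0])/D[0]).round(4))
E
```

```text
[0.54   0.1694 0.1544]
[0.545  0.1454 0.0846]
[0.54   0.1659 0.0763]
```

```bash
python3 - <<'E'
from fit import *
p=r.grab_frame("scene");Z=p["z_map"];v,u=np.mgrid[0:400,0:640];F=f(p)
W=(np.stack([(u-p["cx"])/F,(v-p["cy"])/F,np.ones_like(Z)],-1)*Z[...,None]-np.array(p["t"]))@np.array(p["R"])
print("cols 380..396")
for vv in range(182,202): print(vv,(W[vv,380:397,2]*1000).round().astype(int))
for vv in range(186,200): print(vv,p["pixels"][vv,380:397].mean(-1).astype(int))
E
```

```text
cols 380..396
182 [  0 168 171 168 168 170 171 172 174 171 173 173 165 150 130 124  -1]
183 [  0  -2 162 165 166 167 167 171 169 168 172 172 169 143 122  -1  -1]
184 [ -1  -1   2 141 151 159 165 166 169 168 170 169 166 138 112  -2  -4]
185 [  0   0  -3  -1  -3 101 129 148 156 163 165 163 146 130 106   0  -1]
186 [  0   2   1   0  -3  94 104 104 109 127 145 155 140 128  99  -3   1]
187 [ -1  -1   0   0  -2  92  98 105 100 105 106 106 134  99  90  -2  -2]
188 [ -1   1   0  -3   0  87  98  96 100  98 100 104  96  98  -1  -3  -3]
189 [ 0 -1 -1  1  2 87 95 94 91 99 98 98 91 94 -3  0  2]
190 [-3 -2  0  2  0 82 91 94 92 91 95 91 90 83 -2  3  0]
191 [-4  0 -2 -1 -2  1 -1 83 89 91 91 80 86  1  0  1  2]
192 [62 66 64 64 -2  2 -2  0 -2  1 80 81 79  0 -2 -2  0]
193 [64 67 66 68 65 -1 -3 -1 -1 -1  0 -1  1  1 -3  1  0]
194 [66 66 66 68 65 -1  0  2  1 -4  1 -2  0 -1 -3  1 -3]
195 [63 66 63 66 63 -1  2  1  1  3 -1  2 -3 -3  2  2 -3]
196 [67 65 68 66  2 -2  1 -1 -1  0 -3 -3  0 -3 -1 -1 -2]
197 [66 63 64 66  1 -1  0  2  0 -1  2  0 -3 -1 -1 -4 -1]
198 [66 64 65 65  1  1 -1 -2 -1 -2 -2  0 -1 -2 -2 -2  1
[... 508 characters left out ...]
8  34  39  60  83  95 112 120 118]
191 [136 154 158 151 133 115  96  84  82  62  59  78  93 111 116 120 119]
192 [161 181 187 177 154 126 114 109 104 100  94  96 108 118 119 120 120]
193 [174 192 197 187 162 133 120 120 114 112 113 113 118 121 117 122 120]
194 [180 193 196 188 159 126 119 120 118 116 117 119 116 118 117 118 118]
195 [180 195 195 184 155 127 117 119 121 115 118 118 117 118 117 121 117]
196 [178 195 196 184 149 127 117 118 120 117 118 117 120 121 119 117 120]
197 [179 194 197 182 143 116 116 116 114 119 116 120 118 118 119 120 117]
198 [183 195 194 181 144 113 120 118 121 119 118 118 117 119 118 117 119]
199 [181 195 196 179 142 118 118 121 119 121 119 118 119 121 116 119 116]
```

The closed fingertips show in the depth map at z ≈ 0.080 m, about 25 mm higher than the reported TCP implies. That explains why there was no contact. I'll go back to the gap centre, lower in steps and look again.

Call:
play_rows(
  plan=[
    [-1,0.0004,0.006,0,-0.105],
    [-1,0.0004,0.012,0,-0.209],
    [-1,0.001,0.018,0,-0.314],
    [-1,0.001,0.018,0,-0.314],
    [-1,0.001,0.018,-0.004,-0.314],
    [-1,0.001,0.018,-0.008,-0.314],
    [-1,0.001,0.018,-0.012,-0.314],
    [-1,0.001,0.018,-0.016,-0.314],
    [-1,0.001,0.018,-0.016,-0.314],
  ],
)

```text
clock: 5.75
tcp_pos: [0.5347, 0.1608, 0.0445]
orientation: [0.19, 1.563, -0.191]
contact_force: [0.9, -0.2, -0.3]
grip_width: 0.0001
```

```bash
cat > tip.py <<'E'
from fit import *
from scipy.spatial.transform import Rotation as Ro
def look(name):
    o=r.get_obs();T=np.array(o["tcp_pos"]);print({k:np.round(o[k],4) for k in("clock","tcp_pos","contact_force")})
    p=r.grab_frame("scene");Z=p["z_map"];v,u=np.mgrid[0:400,0:640];F=f(p)
    W=(np.stack([(u-p["cx"])/F,(v-p["cy"])/F,np.ones_like(Z)],-1)*Z[...,None]-np.array(p["t"]))@np.array(p["R"])
    m=(Z>0)&(np.linalg.norm(W[...,:2]-T[:2],axis=-1)<.025)&(W[...,2]>.012)&(p["pixels"].max(-1)<95)
    print("lowest dark z",np.sort(W[m][:,2])[:12].round(3), W[m][np.argsort(W[m][:,2])[:25]].mean(0).round(3))
    fit(p,name,(.593,.148),np.radians(16))
E
python3 -c "
from tip import *
look('pics/b1.png')"
```

```text
{'clock': np.float64(5.75), 'tcp_pos': array([0.5347, 0.1608, 0.0445]), 'contact_force': array([ 0.9378, -0.1904, -0.3324])}
lowest dark z [0.067 0.067 0.068 0.069 0.07  0.071 0.071 0.071 0.072 0.072 0.073 0.073] [0.545 0.164 0.074]
```

View pics/b1.png

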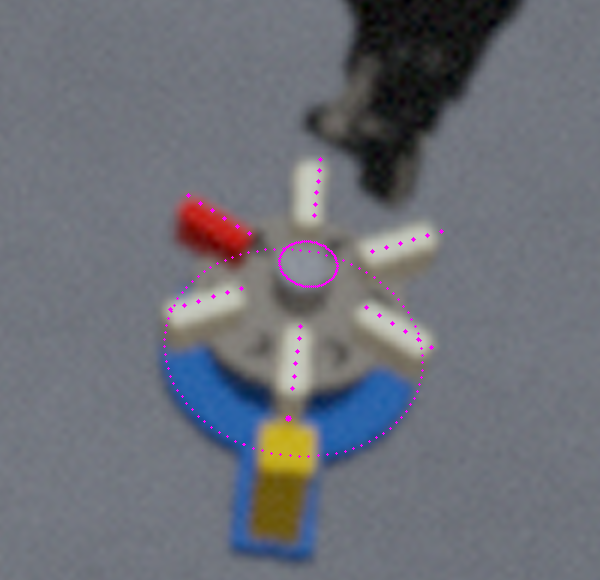

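Call:
play_rows(
  plan=[
    [-1,0,0,-0.004,0],
    [-1,0,0,-0.008,0],
    [-1,0,0,-0.012,0],
    [-1,0,0,-0.012,0],
  ],
)

```text
clock: 6.2
tcp_pos: [0.5347, 0.1611, 0.0325]
orientation: [0.19, 1.563, -0.191]
contact_force: [-0.4, -0.5, 0.8]
grip_width: -0.0003
```

```bash
python3 -c "
from tip import *
look('pics/b2.png')"
```

```text
{'clock': np.float64(6.2), 'tcp_pos': array([0.5347, 0.1611, 0.0325]), 'contact_force': array([-0.3563, -0.5253,  0.8011])}
lowest dark z [0.056 0.057 0.058 0.058 0.059 0.059 0.059 0.061 0.061 0.062 0.062 0.062] [0.546 0.165 0.063]
```

View pics/b2.png

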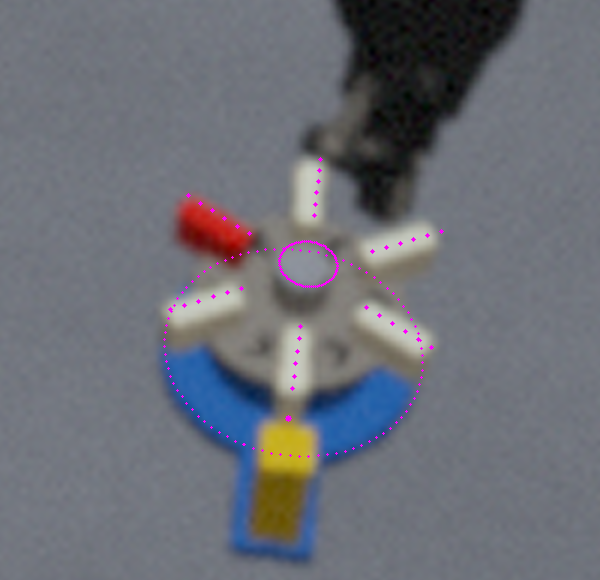

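Call:
play_rows(
  plan=[
    [-1,-0.0007,-0.003,-0.002,0.052],
    [-1,-0.0012,-0.006,-0.002,0.105],
    [-1,-0.0015,-0.009,-0.002,0.157],
    [-1,-0.0017,-0.012,-0.002,0.209],
    [-1,-0.0017,-0.015,-0.002,0.262],
    [-1,-0.0016,-0.018,-0.002,0.314],
    [-1,-0.0013,-0.021,-0.002,0.367],
    [-1,-0.0008,-0.024,-0.002,0.419],
  ],
)

```text
clock: 7.05
tcp_pos: [0.5337, 0.1384, 0.0313]
orientation: [-0.14, 1.567, 0.142]
contact_force: [-2.7, 2.0, 0.9]
grip_width: -0.0002
```

```bash
python3 -c "
from tip import *
look('pics/b3.png')"
```

```text
{'clock': np.float64(7.05), 'tcp_pos': array([0.5337, 0.1384, 0.0313]), 'contact_force': array([-2.6765,  2.0471,  0.862 ])}
lowest dark z [0.052 0.057 0.059 0.059 0.06  0.061 0.061 0.061 0.062 0.062 0.062 0.064] [0.546 0.143 0.064]
```

View pics/b3.png

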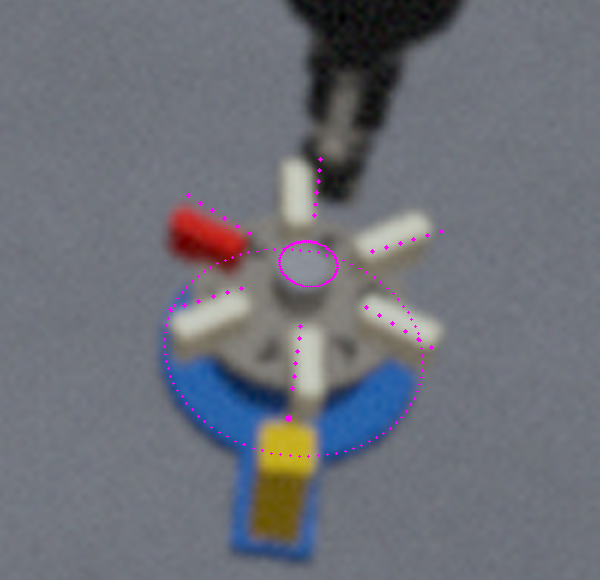

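Call:
play_rows(
  plan=[
    [-1,0.0006,-0.003,0,0.052],
    [-1,0.0013,-0.0059,0,0.105],
    [-1,0.0022,-0.0088,0,0.157],
    [-1,0.0033,-0.0117,0,0.209],
    [-1,0.0045,-0.0144,0,0.262],
    [-1,0.0059,-0.0172,0,0.314],
    [-1,0.0074,-0.0198,0,0.366],
    [-1,0.009,-0.0224,0,0.419],
    [-1,0.0108,-0.0248,0,0.471],
    [-1,0.0126,-0.0272,0,0.523],
  ],
)

```text
clock: 8.1
tcp_pos: [0.5471, 0.1097, 0.0312]
orientation: [-0.548, 1.501, 0.547]
contact_force: [-0.1, -0.3, 0.4]
grip_width: 0.0001
```

```bash
python3 -c "
from tip import *
look('pics/b4.png')"
```

```text
{'clock': np.float64(8.1), 'tcp_pos': array([0.5471, 0.1097, 0.0312]), 'contact_force': array([-0.1494, -0.3297,  0.3523])}
lowest dark z [0.058 0.059 0.059 0.062 0.063 0.063 0.064 0.064 0.065 0.066 0.066 0.067] [0.557 0.115 0.066]
```

View pics/b4.png

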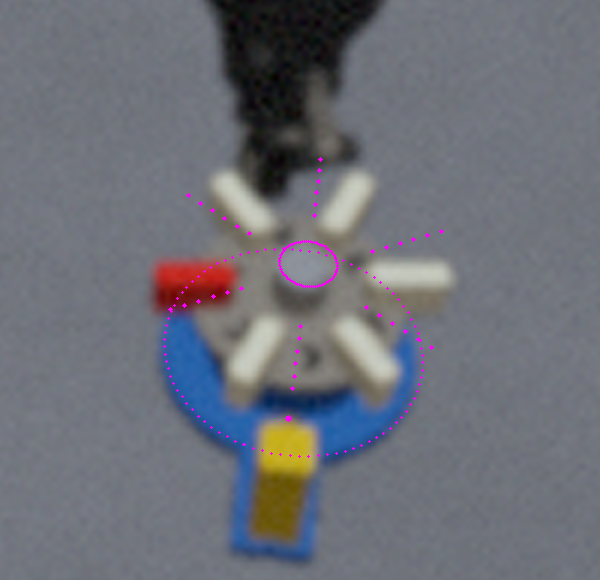

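```bash
python3 -c "
from tip import *
r.grab_frame('top');r.grab_frame('top')
look('pics/b5.png')"
```

```text
{'clock': np.float64(8.25), 'tcp_pos': array([0.5472, 0.1096, 0.0313]), 'contact_force': array([ 0.1003, -0.2714, -0.537 ])}
lowest dark z [0.05  0.052 0.056 0.057 0.057 0.058 0.059 0.059 0.06  0.06  0.061 0.061] [0.557 0.113 0.061]
```

View pics/b5.png

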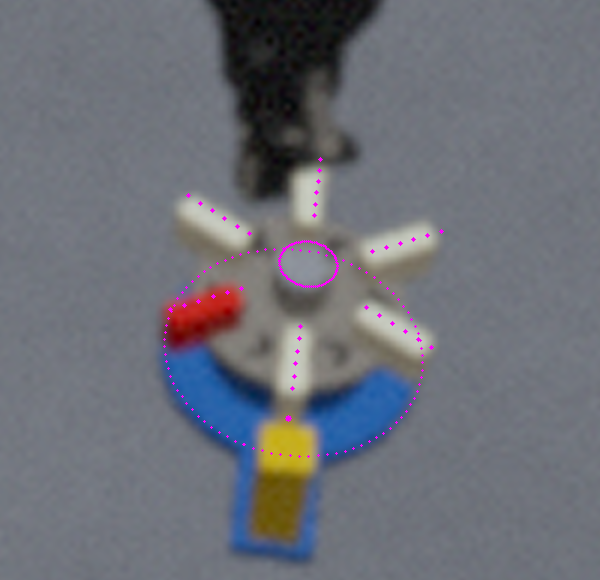

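```bash
python3 - <<'E'
import numpy as np
for a0,n in((220,10),(253,10)):
  b=np.radians(a0)
  print([[-1]+[round(float(x),4) for x in (.058*(np.cos(a)-np.cos(b)),.058*(np.sin(a)-np.sin(b)),0,a-b)] for a in np.radians(a0+3.3*np.arange(1,n+1))])
E
```

```text
[[-1, 0.0022, -0.0025, 0.0, 0.0576], [-1, 0.0046, -0.0049, 0.0, 0.1152], [-1, 0.0071, -0.0071, 0.0, 0.1728], [-1, 0.0097, -0.0092, 0.0, 0.2304], [-1, 0.0124, -0.0111, 0.0, 0.288], [-1, 0.0153, -0.0128, 0.0, 0.3456], [-1, 0.0182, -0.0144, 0.0, 0.4032], [-1, 0.0212, -0.0159, 0.0, 0.4608], [-1, 0.0243, -0.0171, 0.0, 0.5184], [-1, 0.0275, -0.0182, 0.0, 0.576]]
[[-1, 0.0032, -0.0009, 0.0, 0.0576], [-1, 0.0065, -0.0016, 0.0, 0.1152], [-1, 0.0098, -0.0021, 0.0, 0.1728], [-1, 0.0131, -0.0024, 0.0, 0.2304], [-1, 0.0165, -0.0025, 0.0, 0.288], [-1, 0.0198, -0.0025, 0.0, 0.3456], [-1, 0.0231, -0.0022, 0.0, 0.4032], [-1, 0.0264, -0.0018, 0.0, 0.4608], [-1, 0.0297, -0.0011, 0.0, 0.5184], [-1, 0.0329, -0.0003, 0.0, 0.576]]
```

Call:
play_rows(
  plan=[
    [-1,0.0022,-0.0025,0,0.058],
    [-1,0.0046,-0.0049,0,0.115],
    [-1,0.0071,-0.0071,0,0.173],
    [-1,0.0097,-0.0092,0,0.23],
    [-1,0.0124,-0.0111,0,0.288],
    [-1,0.0153,-0.0128,0,0.346],
    [-1,0.0182,-0.0144,0,0.403],
    [-1,0.0212,-0.0159,0,0.461],
    [-1,0.0243,-0.0171,0,0.518],
    [-1,0.0275,-0.0182,0,0.576],
  ],
)

```text
clock: 9.3
tcp_pos: [0.573, 0.0918, 0.0309]
orientation: [-0.989, 1.337, 0.991]
contact_force: [-3.2, -0.4, 3.2]
grip_width: -0.0003
```

```bash
python3 -c "
from tip import *
look('pics/c1.png')"
```

```text
{'clock': np.float64(9.3), 'tcp_pos': array([0.573 , 0.0918, 0.0309]), 'contact_force': array([-3.2279, -0.3561,  3.2263])}
lowest dark z [0.059 0.062 0.062 0.063 0.063 0.064 0.065 0.067 0.068 0.068 0.069 0.069] [0.581 0.095 0.068]
```

View pics/c1.png

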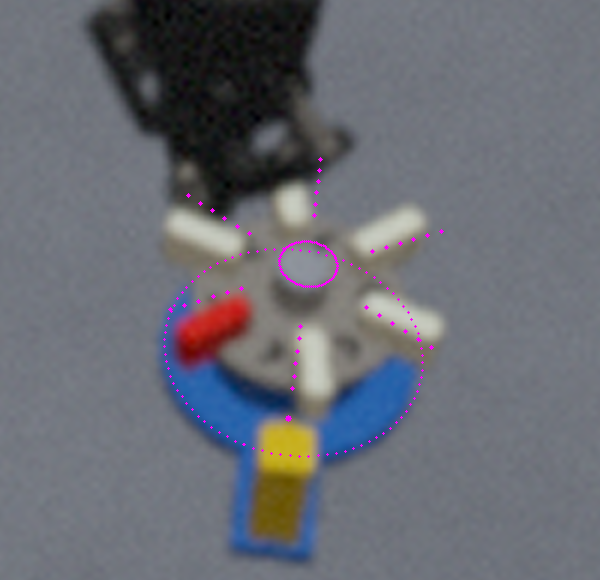

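Call:
play_rows(
  plan=[
    [-1,0.0032,-0.0009,0,0.058],
    [-1,0.0065,-0.0016,0,0.115],
    [-1,0.0098,-0.0021,0,0.173],
    [-1,0.0131,-0.0024,0,0.23],
    [-1,0.0165,-0.0025,0,0.288],
    [-1,0.0182,-0.0025,0,0.317],
  ],
)

```text
clock: 9.95
tcp_pos: [0.5927, 0.089, 0.0311]
orientation: [-1.225, 1.2, 1.224]
contact_force: [-0.3, -1.0, -0.1]
grip_width: -0.0002
```

```bash
python3 -c "
from tip import *
look('pics/c2.png')"
```

```text
{'clock': np.float64(9.95), 'tcp_pos': array([0.5927, 0.089 , 0.0311]), 'contact_force': array([-0.3305, -1.0083, -0.1243])}
lowest dark z [0.058 0.059 0.06  0.062 0.064 0.064 0.064 0.064 0.064 0.067 0.067 0.067] [0.6   0.09  0.067]
```

View pics/c2.png

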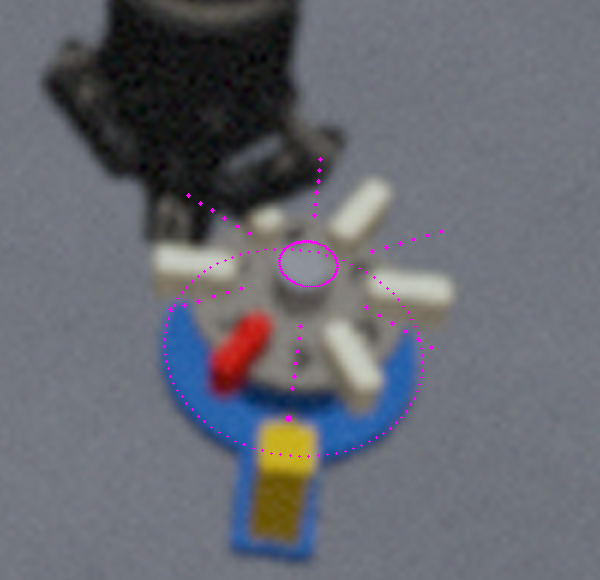

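Call:
play_rows(
  plan=[
    [-1,0.003,0.0001,0,0.052],
    [-1,0.006,0.0003,0,0.105],
    [-1,0.009,0.0008,0,0.157],
  ],
)

```text
clock: 10.3
tcp_pos: [0.6018, 0.0905, 0.0312]
orientation: [-1.339, 1.119, 1.339]
contact_force: [-0.0, 0.5, -1.3]
grip_width: -0.0002
```

```bash
python3 -c "
from tip import *
r.grab_frame('top');r.grab_frame('top')
look('pics/c3.png')"
```

```text
{'clock': np.float64(10.4), 'tcp_pos': array([0.6021, 0.0905, 0.0313]), 'contact_force': array([ 0.3593, -0.0488,  0.5051])}
lowest dark z [0.054 0.056 0.056 0.056 0.057 0.058 0.058 0.058 0.059 0.06  0.06  0.06 ] [0.611 0.093 0.06 ]
```

View pics/c3.png

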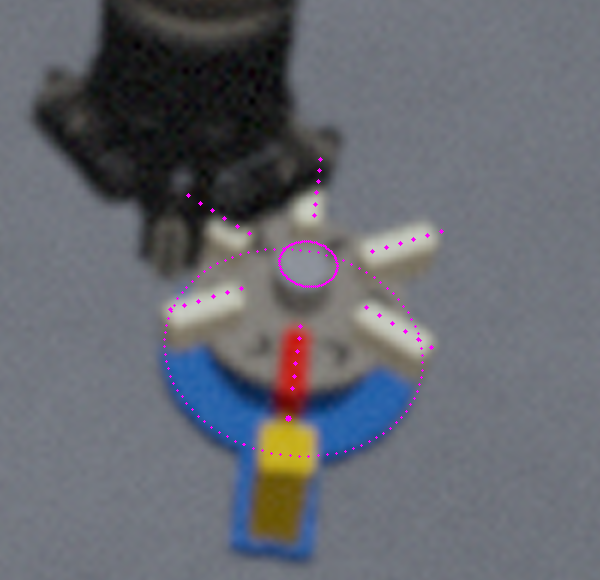

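Call:
play_rows(
  plan=[
    [-1,0.001,-0.002,0,0],
    [-1,0.001,-0.003,0.01,0],
    [-1,0.001,-0.003,0.025,0],
    [-1,0.001,-0.003,0.045,0],
    [-1,0.001,-0.003,0.075,0],
    [-1,0.001,-0.003,0.11,0],
    [-1,-0.02,-0.02,0.15,0],
    [-1,-0.06,-0.04,0.18,0],
    [-1,-0.1,-0.07,0.2,0],
    [-1,-0.1,-0.07,0.2,0],
  ],
)

```text
clock: 11.45
tcp_pos: [0.4995, 0.0168, 0.2351]
orientation: [-1.339, 1.12, 1.332]
contact_force: [0.7, 0.2, 1.0]
grip_width: 0.0
```

```bash
python3 - <<'E'
from tip import *
look('pics/d1.png')
for n in("top","scene"):
    p=r.grab_frame(n)
    if n=="top": cv2.imwrite("pics/d1t.png",p["pixels"])
    else: cv2.imwrite("pics/d1s.png",p["pixels"])
    for l,h in (("blue_hub",.054),("blue_red",.054),("blue_pointer",.055),("jar_mid",.0475),("tin_mid",.0425),("carton_mid",.04)):
        for q in r.pinpoint(p,l)[:1]:
            print(n,l,round(q["conf"],2),world(p,q["position"][0]*640,q["position"][1]*400,h=h).round(4))
E
```

```text
{'clock': np.float64(11.45), 'tcp_pos': array([0.4995, 0.0168, 0.2351]), 'contact_force': array([0.7421, 0.2498, 1.0477])}
lowest dark z [0.256 0.258 0.258 0.258 0.259 0.259 0.259 0.259 0.259 0.26  0.26  0.261] [0.509 0.021 0.261]
top blue_hub 0.84 [0.5913 0.1421 0.054 ]
top blue_red 0.84 [0.6501 0.1786 0.054 ]
top blue_pointer 0.96 [0.6581 0.1617 0.055 ]
top jar_mid 0.57 [ 0.7764 -0.0056  0.0475]
top tin_mid 0.95 [ 0.5593 -0.4168  0.0425]
top carton_mid 0.88 [0.553  0.3824 0.04  ]
scene blue_hub 0.8 [0.5973 0.1494 0.054 ]
scene blue_red 0.64 [0.6505 0.169  0.054 ]
scene blue_pointer 0.9 [0.6684 0.1658 0.055 ]
scene jar_mid 0.7 [ 0.7854 -0.0055  0.0475]
scene tin_mid 0.96 [ 0.5574 -0.4279  0.0425]
scene carton_mid 0.77 [0.5399 0.3895 0.04  ]
```

View pics/d1.png

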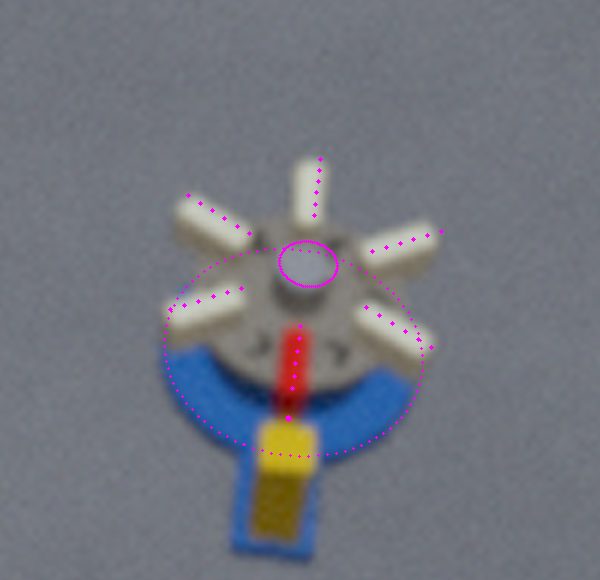

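View pics/d1s.png

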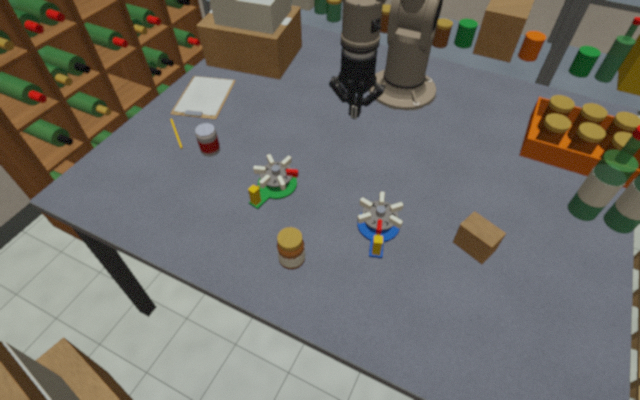

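The red tooth stands at the pointer. The green wheel and the bystanders appear at the same pixels as at the start, and the arm is clear of everything.

```bash
python3 -c "
from bench import r
print(r.hand_in())"
```

```text
the job is handed in; nothing more can be done
None
```

The blue counter now reads reorder: its red tooth rests in its click at the yellow pointer, and I handed the job in at about 12 s. I kept the closed fingertips in one gap between teeth and pushed the wheel anticlockwise through two clicks, from −120° to −60° to 0. I then lifted clear.

**Last checks:**
- **Wheel:** in the last scene picture the teeth line up with the model fitted to the counter's clicks, with the red tooth at the pointer. The wheel did not run past. I judged this from pictures, as there is no direct angle reading.
- **Force:** readings between moves stayed at or below about 5 N. I only had the value at the end of each call, not the peaks in between.
- **Green wheel and bystanders:** the green wheel, jar, tin and carton look unmoved in the scene picture.

**What disagreed:**
- **Fingertip height:** the fingertips showed about 20–25 mm higher in the depth map than the reported tool position implies. My first sweep therefore passed over the teeth without touching them. I went back to the gap, lowered by what the camera showed and repeated it.
- **Network positions:** positions from the two cameras scattered by several mm, up to about 15 mm. They gave the jar and carton shifts of up to about 11 mm, which I took as noise because neither had moved in the picture.

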